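# Put the paint spreader away in its case and secure the lid

## Robot

A 6-joint arm with a two-finger parallel gripper is mounted at the origin on the work surface. World frame = base frame: x ahead of the robot, y to its left, z up, the work surface at z = 0. Lengths are in m, angles in degrees, forces in N, time in s.
With the tool pointing down it reaches from about 0.25 to 0.725 m from the base axis. Payload 9.7 kg.
Tool frame: the origin (TCP) lies midway between the tips of the shut fingers; the grasp point (between the pads) lies 19 mm behind it; z points along the fingers, y is the line along which they close (so a half turn about z gives the same grasp; the last joint's range is limited). The gripper opens to 85 mm and grips with 20 to 120 N. Pads are 22 mm wide; open, the fingers measure 114 mm over their backs; the gripper's body (76 mm by 85 mm) begins 54 mm behind the grasp point. The pads swing forward as they close: fully open they stand 13 mm farther back than shut.
Start: joints at [-69.672, 4.979, 10.078, 95.1, 0, 90], TCP at [0.191, -0.516, 0.231] pointing down, gripper open.
Joint ranges: [-179.16, 179.16], [-48.56, 103.87], [-65.8, 70.77], [-126.05, 130.52], [-82.76, 87.17], [-180, 180]. Speed limits (degrees/s): [127.2, 127.2, 147.25, 180, 180, 180].

## Interface

Orientations are given as [roll, pitch, yaw] about the fixed x, y, z axes, in that order (R = Rz(yaw) Ry(pitch) Rx(roll)).
In Python, from workcell import readout, imaging, bot, spotter gives the robot as it stands.
- The arm moves only by the shell command python3 -m jog 'ROWS' [FORCE]. ROWS is JSON, a list of rows, each an object with "rotation": the turn, a rotation vector about the world's x, y, z in degrees, a list of three; "translation": the shift along the world's x, y, z in mm, a list of three; "grip": the finger opening in mm, from 0 to 85.4. In form: [{"rotation": [wx, wy, wz], "translation": [dx, dy, dz], "grip": grip}, ...]. A call has 1 to 20 rows; each row is the pose to reach, as a shift and turn from the pose commanded when the call began; what a row does not reach only later rows make up. A row lasts 1/10 s, in which the tool goes at most 50 mm and 8.59 degrees, less where a joint would pass 70% of its speed; a pose out of reach is approached as far as the arm can. A call with a gripper value outside its range is refused whole. The fingers move at their own pace and stop on an object; FORCE is the grip in N (left out, the last holds). Time passes only in rows, so rows that repeat a pose let the fingers close. It gives the time, the measured TCP pose, the force, the opening and the grip force at its end, in the units of the state.
- readout.get_obs(): the state, without advancing time (a new reading comes with each control period).
- imaging.camera(name): name is "scene" or "top" or "wrist"; returns (picture, depth): 480x640x3 uint8, red, green, blue; 480x640 float32, m along the optical axis (not along the pixel's ray), 0 where there is no reading.
- imaging.camera_info(name): a dict with "vertical_fov" (degrees; the focal length in pixels is half the picture's height over the tangent of half this angle, whatever the lens; pixels are square), "cx", "cy" (the principal point, pixels), "extrinsics" (4x4, takes a point from camera to world coordinates); the wrist camera has in their place "tool_from_camera" (4x4, takes a point from camera to tool coordinates, whose origin is the TCP and whose axes are the flange's). Camera axes: x right, y down, z forward; pixel columns grow to the right and rows downward; lengths in m; the calibration is good to about 2 mm. A picture is of the moment at which its call begins: read the wrist's pose just before it. camera_info takes no time and is no camera call.
- bot.job_done(): hands the job in; it is judged then, once.
Trained networks look in the newest picture that a camera, given by its name, has taken for a name from the list of things; names that differ only in an ending like _2 or _b are one class to them, and where a whole thing is asked for, a point or a joint stands for the part that bears it (a point fixed in the world has none). Each returns a list of dicts, best first, with "confidence" (0 to 1); they miss things now and then, are a little off and sometimes report something else, mostly with a low value. They report only what shows in the picture. A call takes as long as a camera call. They do not tell look-alikes from the thing itself.
- spotter.spot_in(camera, target): "box" ([centre column, centre row, width, height] in pixels, round what is visible of it).
- spotter.mark_of(camera, target): "uv" ([column, row] in pixels: a listed point, or the origin of a listed thing).
The state is a dict: "time": time; "q": joint angles; "qd": joint speeds; "joint_efforts": joint torques, N m; "ee_pos": TCP position; "tcp_rot": TCP orientation; "wrist_force": force on the tool from outside, world axes, zero at the start; "torque": the same for the moment, N m; "opening": finger opening in m; "grasp_force": force on a finger pad.
Only numpy, scipy, OpenCV 4.12 (cv2) and the standard library are available. Lean on these libraries where they do the work, as an engineer would, in place of code of your own. Each camera call takes 0.05 s, during which the arm holds its last target. There are 200 camera calls.

## Task

Draw the red-handled spreader out of the slanted drip stand and slide it gently, blade down, into the empty slot of the green case until it is fully home, and let go of it; don't drop it in. Then swing the white lid shut, and last turn the orange turnbutton a quarter turn, to its stop, so that its wing lies across the lid's tab. Leave the two spare spreaders and the bottles, cups and tape where they stand.

Things in the scene. Friction and masses are not known exactly. Their poses are not given: they have to be found in the camera images.
- spreader: Spreader to put away: steel blade 80 wide (its x) x 4 thick (y) x 85 long (z; lowest 10 mm only 68 wide), red grip bar 70 (x) x 16 (y) x 32 (z) along its top, spanning z = 85 to 117; about 130 g. Origin: middle of the blade's lower edge; z points from there to the grip. Starts in the slanted stand, z leaning 35 degrees from vertical.
- spreader_grip (a point): Centre of the red grip bar, 101 mm up the spreader's z from its origin.
- stand: Fixed wooden drip stand: base board 130 (x) x 100 (y) x 12 with a leaning slot between two cheeks (27 over both, 100 long). Origin: centre of the underside, z up. The slot lies in the stand's x-z plane; its upward direction is (-sin 35 deg, 0, cos 35 deg) in the stand's frame, leaning to the stand's -x (roughly world +y). Slot 86 long, 7 wide, 55 deep.
- stand_seat (a point): Middle of the floor of the stand's slanted slot, 45 mm above the stand's origin.
- case: Fixed green case: open box 110 (x) x 190 (y) x 90 high, walls 5; origin: centre of the underside, z up. In it three grey upright guides with slots along x, at y = -52, 0, +52; two hold spare spreaders, one is empty. White lid hinged on the far (+x) rim. Beside the +y wall a green boss (36 x 60 x 88 high, at x = 0) carries the orange turnbutton.
- slot: The empty guide in the case (any of the three places). Origin: middle of the slot's floor, z up, x along the slot. Slot 86 long (x), 7 wide (y), 50 deep, with flared lips from 50 to 59 mm above its floor, opening to about 20. A spreader fully home has its origin here, its grip 85 to 117 mm above the slot floor, above the case's rim.
- slot_mouth (a point): Middle of the empty slot's mouth, 50 mm above its floor.
- lid (a joint): Lid angle, rad: 0 = shut, grows as it opens; starts about upright (1.5 to 1.8); stiff hinge, stays where left, about 2 N at the free edge moves it. A white box-shaped cover 110 x 190 x 40 deep, open below; shut, its top is 130 mm above the table. From its +y side a tab 40 (x) x 24 (y) x 6 sticks out at rim level.
- lid_hinge (a point): Middle of the lid's hinge line, at the case's local (55, 0, 90) mm; the line runs along the case's y.
- lid_edge (a point): Middle of the lid's free edge on the outer face: in the lid 110 mm from the hinge line and 40 mm to the outer side. When shut it is at the case's local (-55, 0, 130) mm.
- turnbutton (a joint): Turnbutton angle, rad: 0 = released, wing along the case's x; grows counter-clockwise seen from above to its stop at 1.571 = secured, wing along the case's y, over the lid's tab. Stiff, stays where it is left.
- turnbutton_fin (a point): Middle of the turnbutton's upright finger fin, on its vertical axis, at the case's local (0, 137, 122) mm. The fin is orange, 50 long x 10 thick, from 106 to 138 mm above the table; below it lies the wing, 64 x 14, 98 to 106 mm above the table.
- spare_a: Spare spreader with black grip, same size as the red one, standing in another guide of the case; leave alone. Origin: middle of the blade's lower edge.
- spare_b: Second spare spreader with black grip, as spare_a; leave alone.
- squeeze_bottle: white squeeze bottle with red cap, 54 dia x 130 tall mm, a bystander. Origin: centre of the underside.
- paint_jar: amber glass paint jar, 60 dia x 75 tall mm, a bystander. Origin: centre of the underside.
- mixing_cup: clear plastic mixing cup, 72 dia x 45 tall mm, a bystander. Origin: centre of the underside.
- tape_roll: yellow roll of masking tape lying flat, 100 dia x 24 tall mm, a bystander. Origin: centre of the underside.
- reducer_can: steel can with blue label, 70 dia x 120 tall mm, a bystander. Origin: centre of the underside.
- rinse_cup: white rinse cup, 80 dia x 80 tall mm, a bystander. Origin: centre of the underside.
Mind the look-alikes: they are no part of the job. Leave any turquoise look-alike of the spreader alone. Of the things that look like the stand, take the one that is farthest to the robot's right at the start.

How it is judged:
By the outcome, as a careful person would: the job done as asked, in the order asked, and still so for the second after the job is handed in, with the robot touching nothing.
It also fails if it takes over 67 s, if anything falls off the work surface, if the arm or the gripper's body presses on something with over 40 N, if the wrist force passes 120 N, or if a joint passes its speed limit or range.

## Working session

There is one attempt and no reset: what is moved stays moved. The work goes in short steps, Python scripts to look and compute and a shell command to move; the robot and the scene stay as the last step left them, time stands still between calls to the robot, and variables do not carry over. Pictures are saved under pics/ and viewed, at most 10 in all, crops included, and the job is handed in when it is done.

```bash
mkdir -p pics; cat > h.py <<'E'
import numpy as np, cv2
from workcell import readout, imaging, bot, spotter
def snap(n):
    s=readout.get_obs(); p,d=imaging.camera(n); i=imaging.camera_info(n)
    f=240/np.tan(np.radians(i["vertical_fov"])/2)
    if "extrinsics" in i: T=np.array(i["extrinsics"])
    else:
        from scipy.spatial.transform import Rotation as R
        W=np.eye(4); W[:3,:3]=R.from_euler('xyz',s["tcp_rot"],degrees=True).as_matrix(); W[:3,3]=s["ee_pos"]; T=W@np.array(i["tool_from_camera"])
    return dict(p=p,d=d,f=f,cx=i["cx"],cy=i["cy"],T=T)
def w(c,u,v,z=None):
    z=c["d"][int(round(v)),int(round(u))] if z is None else z
    return (c["T"]@np.array([(u-c["cx"])/c["f"]*z,(v-c["cy"])/c["f"]*z,z,1]))[:3]
def cloud(c):
    v,u=np.mgrid[:480,:640]; d=c["d"]
    P=np.stack([(u-c["cx"])/c["f"]*d,(v-c["cy"])/c["f"]*d,d],-1)
    return P@c["T"][:3,:3].T+c["T"][:3,3]
def plane(c,u,v,h):
    a=c["T"][:3,3]; r=w(c,u,v,1.)-a
    return a+r*(h-a[2])/r[2]
def save(c,n): cv2.imwrite(f"pics/{n}.png",c["p"][:,:,::-1])
E
python3 - <<'E'
from h import *
np.set_printoptions(precision=4,suppress=True)
print(readout.get_obs())
for n in("top","scene"):
    c=snap(n); save(c,n); print(n,c["f"],c["T"])
    for t in ("spreader","spreader_grip","stand","stand_seat","case","slot","slot_mouth","lid_hinge","lid_edge","turnbutton_fin","spare_a"):
        for r in spotter.mark_of(n,t)[:4]:
            u,v=r["uv"]; 
            if 0<=u<639.4 and 0<=v<479.4: print(t,round(r["confidence"],2),np.round([u,v]),w(c,u,v))
E
```

```text
{'time': 0.0, 'q': array([-69.6726,   5.0112,  10.0311,  95.0988,   0.0013,  90.0019]), 'qd': array([ 0.0538, -0.0106,  0.007 , -0.0357,  0.0199,  0.0035]), 'joint_efforts': array([ -0.0041, -52.0384,  46.4808,   0.0158,  -0.0001,   0.    ]), 'ee_pos': array([ 0.191 , -0.5155,  0.2306]), 'tcp_rot': array([-179.921 ,   -0.0013,   20.3255]), 'wrist_force': array([0.2166, 0.3077, 0.5579]), 'torque': array([ 0.0324, -0.022 ,  0.0353]), 'grasp_force': 0.0, 'opening': 0.08550728271318496}
top 441.81378654604157 [[ 0.1521 -0.9643  0.2169  0.2561]
 [-0.9884 -0.1493  0.0292  0.0848]
 [ 0.0042 -0.2188 -0.9758  1.1099]
 [ 0.      0.      0.      1.    ]]
spreader 0.91 [194. 316.] [0.262  0.4    0.0034]
spreader 0.83 [239. 290.] [0.3432 0.3012 0.0047]
spreader 0.82 [278. 236.] [0.4763 0.2205 0.0821]
spreader_grip 0.7 [271. 306.] [0.3147 0.2146 0.0149]
spreader_grip 0.62 [250. 227.] [0.4753 0.2768 0.1449]
spreader_grip 0.58 [163. 288.] [0.3174 0.4857 0.014 ]
stand 0.89 [133. 219.] [0.4658 0.5733 0.0779]
stand 0.68 [284. 235.] [0.4799 0.2051 0.0864]
stand_seat 0.8 [123. 214.] [0.4703 0.5882 0.1017
[... 996 characters left out ...]
 0.59 [374. 210.] [0.4846 0.2747 0.1379]
stand 0.91 [452. 204.] [0.4851 0.5989 0.0081]
stand 0.68 [360. 253.] [0.522  0.2016 0.0323]
stand_seat 0.81 [358. 244.] [0.5237 0.1912 0.0778]
stand_seat 0.8 [456. 193.] [0.5021 0.5849 0.0715]
stand_seat 0.41 [408. 226.] [ 0.4823  0.4198 -0.004 ]
case 0.64 [266. 320.] [ 0.6619 -0.1672  0.1402]
slot 0.4 [254. 328.] [ 0.6601 -0.199   0.1339]
slot_mouth 0.53 [412. 229.] [ 0.5015  0.4202 -0.0003]
slot_mouth 0.52 [250. 315.] [ 0.6525 -0.1996  0.1728]
slot_mouth 0.26 [318. 254.] [0.4568 0.1011 0.0303]
lid_hinge 0.61 [282. 308.] [ 0.6539 -0.1209  0.1435]
lid_edge 0.84 [287. 289.] [ 0.6499 -0.1014  0.1973]
turnbutton_fin 0.5 [304. 260.] [0.5346 0.0098 0.1268]
```

View pics/top.png

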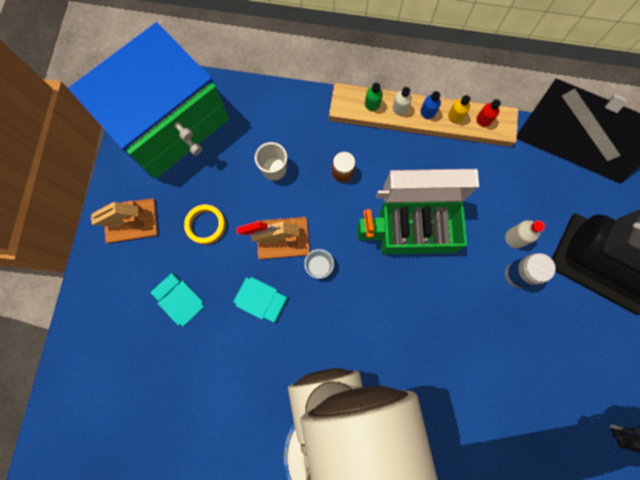

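View pics/scene.png

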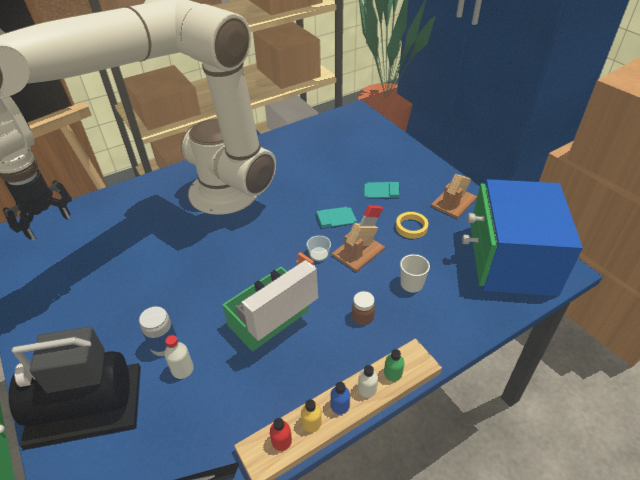

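The top view shows the red-gripped spreader (250,228) in the stand at (283,238). The case is at (425,228), its empty slot on the right (445,228), spare grips at (405,222) and (427,222), and the orange button at (370,222). The other stand (130,220) and the turquoise pieces are decoys. Next I'll measure from the depth data.

```bash
cat > m.py <<'E'
from h import *
np.set_printoptions(precision=4,suppress=True)
def hsv(c): return cv2.cvtColor(c["p"],cv2.COLOR_RGB2HSV)
def rect(P): 
    r=cv2.minAreaRect((P[:,:2]*1000).astype(np.float32)); return np.round(r[0],1),np.round(r[1],1),round(r[2],1),len(P)
def masks(c):
    H=hsv(c); h,s,v=H[...,0],H[...,1],H[...,2]; P=cloud(c); ok=c["d"]>0
    return P,ok,dict(red=((h<4)|(h>176))&(s>170)&(v>90),orange=(h>6)&(h<14)&(s>190),green=(h>55)&(h<78)&(s>130),wood=(h>5)&(h<22)&(s>80)&(s<230),white=(s<40)&(v>150))
def inb(P,x0,x1,y0,y1,z0,z1): return (P[...,0]>x0)&(P[...,0]<x1)&(P[...,1]>y0)&(P[...,1]<y1)&(P[...,2]>z0)&(P[...,2]<z1)
E
python3 - <<'E'
from m import *
c=snap("top"); P,ok,M=masks(c)
g=P[M["red"]&ok&inb(P,.4,.6,.15,.35,.05,.2)]; print("red",g.mean(0),g.min(0),g.max(0),rect(g))
g=P[ok&inb(P,.38,.6,.1,.32,.006,.02)&(M["wood"])]; print("base",rect(g))
g=P[ok&inb(P,.4,.75,-.3,.1,.082,.097)&M["green"]]; print("rim",rect(g))
g=P[ok&inb(P,.4,.75,-.3,.1,.0,.097)&M["green"]]; print("green",rect(g))
g=P[ok&inb(P,.45,.6,-.05,.05,.09,.15)&M["orange"]]; print("orange",g.mean(0),rect(g[g[:,2]>.128]))
g=P[ok&inb(P,.5,.8,-.3,.1,.1,.3)&M["white"]]; print("lid",g.min(0),g.max(0))
E
```

```text
red [0.4741 0.2727 0.1395] [0.4631 0.2405 0.112 ] [0.4878 0.3092 0.161 ] (array([475.8, 274.7]), array([15.7, 68.5]), 14.4, 233)
base (array([490.2, 217.1]), array([ 99.3, 128.7]), 13.1, 1061)
rim (array([553.5, -93.2]), array([110.3, 251.2]), 10.1, 833)
green (array([553.4, -93.2]), array([110.8, 251.1]), 10.0, 2608)
orange [0.5284 0.0132 0.1224] (array([534.1,  12.8]), array([47.2,  9.1]), 16.2, 45)
lid [ 0.592  -0.2067  0.1044] [0.6674 0.0043 0.2056]
```

```bash
python3 -m jog '[{"rotation":[0,0,0],"translation":[30,40,60],"grip":85},{"rotation":[0,0,0],"translation":[50,90,90],"grip":85},{"rotation":[0,0,0],"translation":[60,140,120],"grip":85},{"rotation":[0,0,0],"translation":[70,190,140],"grip":85},{"rotation":[0,0,0],"translation":[80,240,150],"grip":85},{"rotation":[0,0,0],"translation":[100,290,150],"grip":85},{"rotation":[0,0,0],"translation":[130,330,150],"grip":85},{"rotation":[0,0,0],"translation":[160,370,150],"grip":85},{"rotation":[0,0,0],"translation":[190,410,150],"grip":85},{"rotation":[0,0,0],"translation":[210,450,150],"grip":85},{"rotation":[0,0,0],"translation":[230,490,150],"grip":85},{"rotation":[0,0,0],"translation":[240,490,150],"grip":85},{"rotation":[0,0,0],"translation":[240,490,150],"grip":85},{"rotation":[0,0,0],"translation":[240,490,150],"grip":85}]'
python3 - <<'E'
from m import *
c=snap("wrist"); save(c,"w1"); print(c["T"]); print(readout.get_obs()["q"])
E
```

```text
time: 2.65
ee_pos: [0.4313, -0.025, 0.3809]
tcp_rot: [-180.0, 0.1, 20.5]
wrist_force: [-0.2, -0.3, -0.1]
opening: 0.0849
grasp_force: 0.0
[[ 0.3497 -0.9008 -0.2573  0.497 ]
 [-0.9369 -0.3362 -0.0962  0.0007]
 [ 0.0001  0.2747 -0.9615  0.5228]
 [ 0.      0.      0.      1.    ]]
[ -3.4139  -4.6036  17.8936 112.5198  -0.012  156.2077]
```

```bash
python3 - <<'E'
from m import *
c=snap("wrist"); P,ok,M=masks(c)
print(P[ok].min(0),P[ok].max(0))
g=P[ok&inb(P,.4,.75,-.3,.1,.082,.097)&M["green"]]; print("rim",rect(g))
g=P[ok&inb(P,.45,.6,-.05,.05,.125,.15)&M["orange"]]; print("orange",g.mean(0),rect(g))
g=P[M["red"]&ok&inb(P,.4,.6,.15,.35,.05,.2)]; print("red",len(g)); 
if len(g): print(g.mean(0),g.min(0),g.max(0),rect(g))
E
```

```text
[-0.1814 -0.7279 -0.005 ] [0.8218 0.4708 0.4847]
rim (array([554.3, -91.7]), array([109.3, 249.8]), 9.9, 3336)
orange [0.534  0.0104 0.136 ] (array([536. ,  14.3]), array([49.7,  9.9]), 15.5, 56)
red 950
[0.4788 0.2648 0.1435] [0.4619 0.2412 0.1162] [0.4913 0.3087 0.1591] (array([477.5, 276.2]), array([16. , 69.9]), 13.9, 950)
```

View pics/w1.png

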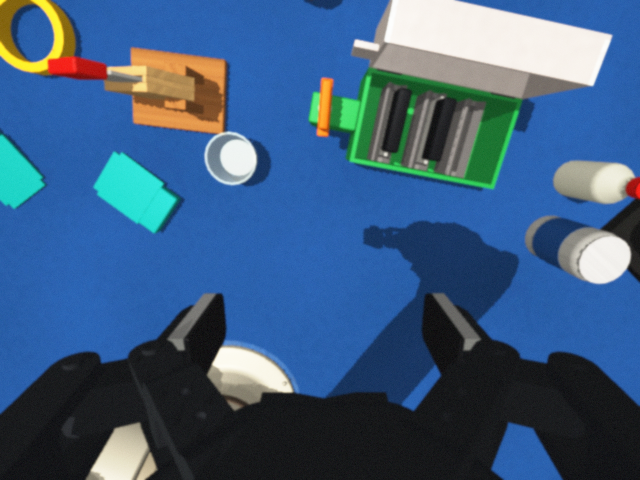

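```bash
cat > r.py <<'E'
import numpy as np
from scipy.spatial.transform import Rotation as R
def tool(yaw,tilt=0,az=0):  # tool down at yaw; its back leaned by tilt toward azimuth az
    a=np.radians(az); return R.from_rotvec(np.radians(tilt)*np.array([-np.sin(a),np.cos(a),0]))*R.from_euler('xyz',[180,0,yaw],degrees=True)
def rv(A,B): return np.round((B*A.inv()).as_rotvec(degrees=True),1)
E
python3 -c "
from r import *
print(rv(tool(20.4),tool(103.7,35,103.7)))"
```

```text
[-33.7  17.9  80.5]
```

```bash
python3 -m jog '[{"rotation":[-33.7,17.9,80.5],"translation":[10,150,-20],"grip":50},{"rotation":[-33.7,17.9,80.5],"translation":[10,150,-20],"grip":50},{"rotation":[-33.7,17.9,80.5],"translation":[20,250,-40],"grip":50},{"rotation":[-33.7,17.9,80.5],"translation":[20,250,-40],"grip":50},{"rotation":[-33.7,17.9,80.5],"translation":[31,360,-70],"grip":50},{"rotation":[-33.7,17.9,80.5],"translation":[31,360,-70],"grip":50},{"rotation":[-33.7,17.9,80.5],"translation":[31,360,-70],"grip":50},{"rotation":[-33.7,17.9,80.5],"translation":[31,360,-70],"grip":50},{"rotation":[-33.7,17.9,80.5],"translation":[31,360,-163],"grip":50},{"rotation":[-33.7,17.9,80.5],"translation":[31,360,-163],"grip":50},{"rotation":[-33.7,17.9,80.5],"translation":[31,360,-163],"grip":50},{"rotation":[-33.7,17.9,80.5],"translation":[31,360,-163],"grip":50},{"rotation":[-33.7,17.9,80.5],"translation":[31,360,-163],"grip":50}]' 40
python3 - <<'E'
from m import *
from scipy.spatial.transform import Rotation as R
o=readout.get_obs(); print(o["q"])
c=snap("wrist"); save(c,"w2"); P,ok,M=masks(c)
Rt=R.from_euler('xyz',o["tcp_rot"],degrees=True); 
g=P[M["red"]&ok&inb(P,.4,.6,.15,.35,.05,.2)]
q=Rt.inv().apply(g-o["ee_pos"])*1000
print("red tool mm",len(q),np.percentile(q,[1,50,99],axis=0))
g=P[ok&inb(P,.38,.6,.1,.32,.006,.02)&(M["wood"])]; print("base",rect(g))
g=P[M["red"]&ok&inb(P,.4,.6,.15,.35,.05,.2)]; print(rect(g))
E
```

```text
time: 4.05
ee_pos: [0.4628, 0.3334, 0.2199]
tcp_rot: [179.8, 34.9, 103.3]
wrist_force: [0.0, 0.5, -0.4]
opening: 0.0502
grasp_force: 0.0
[ 49.2074  26.2816  27.9139 113.6714 -27.7229 131.3246]
red tool mm 1679 [[-24.5027  -6.208   92.7698]
 [ 11.1542   0.3922  94.4503]
 [ 42.1091   7.135  104.1867]]
base (array([491.1, 220.4]), array([ 98.6, 130.2]), 13.9, 5574)
(array([474.5, 287.4]), array([13.8, 55.4]), 14.6, 1679)
```

```bash
python3 -m jog '[{"rotation":[0,0,0.7],"translation":[-1.7,7,-5],"grip":50},{"rotation":[0,0,0.7],"translation":[3.7,-15.5,-38],"grip":45},{"rotation":[0,0,0.7],"translation":[9.2,-38,-71],"grip":45},{"rotation":[0,0,0.7],"translation":[12,-49,-87],"grip":45},{"rotation":[0,0,0.7],"translation":[14,-57,-99],"grip":45},{"rotation":[0,0,0.7],"translation":[15.4,-63,-107.8],"grip":45},{"rotation":[0,0,0.7],"translation":[15.4,-63,-107.8],"grip":45},{"rotation":[0,0,0.7],"translation":[15.4,-63,-107.8],"grip":10},{"rotation":[0,0,0.7],"translation":[15.4,-63,-107.8],"grip":10},{"rotation":[0,0,0.7],"translation":[15.4,-63,-107.8],"grip":10},{"rotation":[0,0,0.7],"translation":[15.4,-63,-107.8],"grip":10},{"rotation":[0,0,0.7],"translation":[15.4,-63,-107.8],"grip":10},{"rotation":[0,0,0.7],"translation":[15.4,-63,-107.8],"grip":10}]' 60
```

```text
time: 5.4
ee_pos: [0.4777, 0.2721, 0.1114]
tcp_rot: [179.9, 34.9, 104.3]
wrist_force: [-1.5, 3.4, 6.0]
opening: 0.0154
grasp_force: 59.2
```

```bash
python3 -m jog '[{"rotation":[0,0,0],"translation":[-1.1,4.5,6.6],"grip":10},{"rotation":[0,0,0],"translation":[-2.8,11.1,16.4],"grip":10},{"rotation":[0,0,0],"translation":[-5.1,20,29.5],"grip":10},{"rotation":[0,0,0],"translation":[-7.9,31.1,45.9],"grip":10},{"rotation":[0,0,0],"translation":[-11.3,44.5,65.5],"grip":10},{"rotation":[0,0,0],"translation":[-15.6,61.1,90.1],"grip":10},{"rotation":[0,0,0],"translation":[-19,74,130],"grip":10},{"rotation":[0,0,0],"translation":[-19,74,160],"grip":10},{"rotation":[0,0,0],"translation":[-19,74,160],"grip":10}]' 60
python3 - <<'E'
from m import *
from scipy.spatial.transform import Rotation as R
o=readout.get_obs(); print(o["ee_pos"],o["q"],o["wrist_force"])
c=snap("wrist"); save(c,"w3"); P,ok,M=masks(c)
Rt=R.from_euler('xyz',o["tcp_rot"],degrees=True); 
q=Rt.inv().apply(P.reshape(-1,3)-o["ee_pos"]).reshape(P.shape)*1000
k=M["red"]&ok&(np.abs(q[...,1])<20)&(q[...,2]>-60)&(q[...,2]<60); print(np.percentile(q[k],[1,50,99],axis=0))
k=ok&(np.abs(q[...,1])<20)&(q[...,2]>20)&(q[...,2]<90); print(k.sum(),np.percentile(q[k],[1,50,99],axis=0)if k.any() else 0)
E
```

```text
time: 6.3
ee_pos: [0.4585, 0.3465, 0.2749]
tcp_rot: [179.6, 34.8, 104.2]
wrist_force: [0.3, 0.4, -0.8]
opening: 0.0154
grasp_force: 58.7
[0.4585 0.3465 0.2749] [ 50.3894  28.4678  37.0981 120.615  -27.6534 131.5711] [ 0.2982  0.3764 -0.8129]
[[-25.8109  -6.7877 -32.0624]
 [  8.8347   0.9665 -30.473 ]
 [ 32.0633   8.3547  -7.1801]]
122 [[36.5339 -1.3539 20.598 ]
 [36.7868  0.5235 40.9179]
 [37.0378  2.6345 72.4774]]
```

View pics/w3.png

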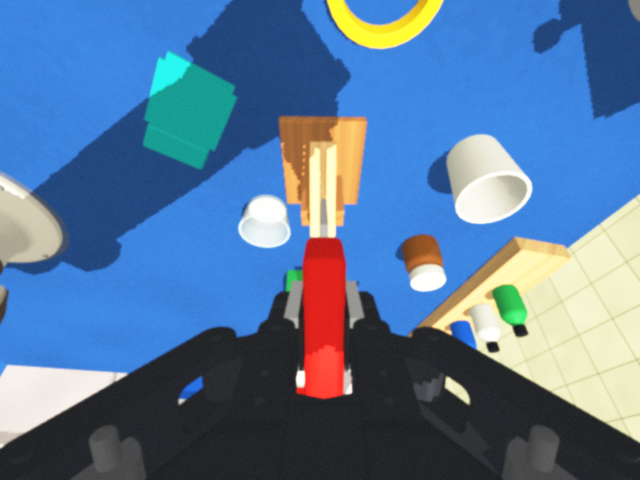

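```bash
python3 -c "
from r import *
print(rv(R.from_euler('xyz',[179.8,34.8,104.2],degrees=True),tool(190)))"
```

```text
[20.6 32.2 82.9]
```

```bash
python3 -m jog '[{"rotation":[20.6,32.2,82.9],"translation":[10,-30,25],"grip":10},{"rotation":[20.6,32.2,82.9],"translation":[20,-75,45],"grip":10},{"rotation":[20.6,32.2,82.9],"translation":[30,-120,45],"grip":10},{"rotation":[20.6,32.2,82.9],"translation":[40,-165,45],"grip":10},{"rotation":[20.6,32.2,82.9],"translation":[50,-210,45],"grip":10},{"rotation":[20.6,32.2,82.9],"translation":[55,-250,45],"grip":10},{"rotation":[20.6,32.2,82.9],"translation":[60,-290,45],"grip":10},{"rotation":[20.6,32.2,82.9],"translation":[70,-330,45],"grip":10},{"rotation":[20.6,32.2,82.9],"translation":[80,-370,45],"grip":10},{"rotation":[20.6,32.2,82.9],"translation":[90,-410,45],"grip":10},{"rotation":[20.6,32.2,82.9],"translation":[98,-450,45],"grip":10},{"rotation":[20.6,32.2,82.9],"translation":[103,-490,40],"grip":10},{"rotation":[20.6,32.2,82.9],"translation":[106.6,-520.7,35],"grip":10},{"rotation":[20.6,32.2,82.9],"translation":[106.6,-520.7,35],"grip":10},{"rotation":[20.6,32.2,82.9],"translation":[106.6,-520.7,35],"grip":10},{"rotation":[20.6,32.2,82.9],"translation":[106.6,-520.7,35],"grip":10},{"rotation":[20.6,32.2,82.9],"translation":[106.6,-520.7,35],"grip":10}]'
python3 - <<'E'
from m import *
from scipy.spatial.transform import Rotation as R
o=readout.get_obs(); print(o["ee_pos"],o["tcp_rot"],o["q"],o["wrist_force"])
c=snap("wrist"); save(c,"w4"); P,ok,M=masks(c)
Rt=R.from_euler('xyz',o["tcp_rot"],degrees=True); 
q=Rt.inv().apply(P.reshape(-1,3)-o["ee_pos"]).reshape(P.shape)*1000
k=M["red"]&ok&(np.abs(q[...,1])<20)&(q[...,2]>-60)&(q[...,2]<60); print("red",np.percentile(q[k],[1,50,99],axis=0))
k=ok&(np.abs(q[...,1])<15)&(q[...,2]>20)&(q[...,2]<90); print("blade",np.percentile(q[k],[1,50,99],axis=0))
g=P[ok&inb(P,.4,.75,-.3,.1,.080,.099)&M["green"]]; print("rim",rect(g))
C=np.array([559.1,-122.0]);a=np.radians(10); Q=P*1000; Q=np.stack([(Q[...,0]-C[0])*np.cos(a)+(Q[...,1]-C[1])*np.sin(a),-(Q[...,0]-C[0])*np.sin(a)+(Q[...,1]-C[1])*np.cos(a),Q[...,2]],-1)
np.save("Q.npy",Q)
k=ok&(Q[...,0]>30)&(abs(Q[...,1])<110)&(Q[...,2]>110)&(q[...,2]>100)&M["white"]; print("lid local",k.sum(),np.percentile(Q[k],[1,50,99],axis=0) if k.any() else 0)
# guides: grey, inside the case
k=ok&(abs(Q[...,0])<48)&(abs(Q[...,1])<88)&(Q[...,2]>55)&(Q[...,2]<75)&(q[...,2]>100)
h,_=np.histogram(Q[k][:,1],np.arange(-90,91,4)); print(dict(zip(range(-90,90,4),h)),np.percentile(Q[k],[1,50,99],axis=0))
E
```

```text
time: 8.05
ee_pos: [0.565, -0.1741, 0.306]
tcp_rot: [-179.9, 0.2, -169.8]
wrist_force: [0.0, -0.0, -1.5]
opening: 0.0148
grasp_force: 59.1
[ 0.565  -0.1741  0.306 ] [-179.9072    0.1648 -169.8048] [-17.1229  13.3637  28.0643 104.5115  -0.0068 -27.3179] [ 0.006  -0.0199 -1.4844]
red [[-27.9101  -6.4147 -31.272 ]
 [  6.8635   1.3178 -29.6624]
 [ 29.8815   8.7052  -6.0882]]
blade [[34.3982 -1.0979 20.225 ]
 [34.6388  0.8306 41.9193]
 [34.8701  2.9294 73.7787]]
rim (array([ 555.4, -100.4]), array([109.1, 231.5]), 9.9, 2227)
lid local 5767 [[ 53.2562 -91.3071 111.3598]
 [ 65.5265  65.1734 199.2328]
 [ 91.8547 106.9437 201.0254]]
{-90: np.int64(0), -86: np.int64(0), -82: np.int64(0), -78: np.int64(0), -74: np.int64(0), -70: np.int64(0), -66: np.int64(71), -62: np.int64(281), -58: np.int64(118), -54: np.int64(4), -50: np.int64(85), -46: np.int64(242), -42: np.int64(193), -38: np.int64(0), -34: np.int64(0), -30: np.int64(0), -26: np.int64(0), -22: np.int64(0), -18: np.int64(0), -14: np.int64(90), -10: np.int64(250), -6: np.int64(179), -2: np.int64(21), 2: np.int64(17), 6: np.int64(49), 10: np.int64(40), 14: np.int64(0), 18: np.int64(0), 22: np.int64(0), 26: np.int64(0), 30: np.int64(0), 34: np.int64(0), 38: np.int64(102), 42: np.int64(224), 46: np.int64(151), 50: np.int64(252), 54: np.int64(13), 58: np.int64(44), 62: np.int64(35), 66: np.int64(0), 70: np.int64(0), 74: np.int64(0), 78: np.int64(0), 82: np.int64(0), 86: np.int64(0)} [[-46.8472 -62.8534  55.2132]
 [-11.1422  -7.8541  61.9592]
 [ 45.91    62.797   69.4867]]
```

View pics/w4.png

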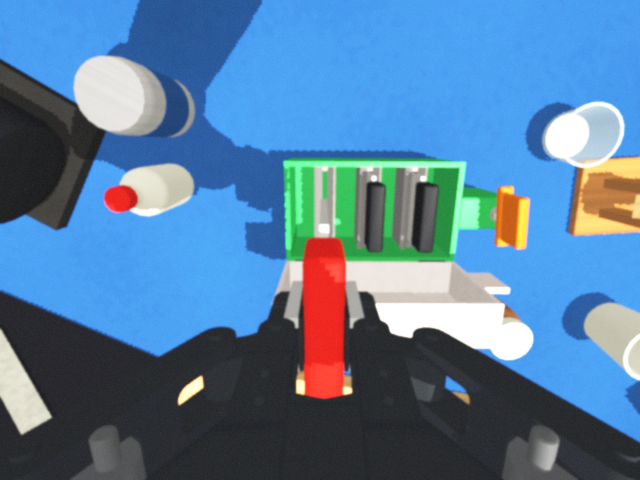

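```bash
python3 -m jog '[{"rotation":[0,0,0],"translation":[-2,-1,-20],"grip":10},{"rotation":[0,0,0],"translation":[-2,-1,-55],"grip":10},{"rotation":[0,0,0],"translation":[-2,-1,-90],"grip":10},{"rotation":[0,0,0],"translation":[-2,-1,-120],"grip":10},{"rotation":[0,0,0],"translation":[-2,-1,-140],"grip":10},{"rotation":[0,0,0],"translation":[-2,-1,-150],"grip":10},{"rotation":[0,0,0],"translation":[-2,-1,-155],"grip":10},{"rotation":[0,0,0],"translation":[-2,-1,-160],"grip":10},{"rotation":[0,0,0],"translation":[-2,-1,-165],"grip":10},{"rotation":[0,0,0],"translation":[-2,-1,-165],"grip":10}]'
python3 - <<'E'
from m import *
c=snap("wrist"); save(c,"w5"); o=readout.get_obs(); print(o["ee_pos"],o["tcp_rot"],o["wrist_force"],o["torque"])
E
```

```text
time: 9.1
ee_pos: [0.5634, -0.1754, 0.1409]
tcp_rot: [180.0, 0.2, -169.8]
wrist_force: [1.1, 4.4, -1.4]
opening: 0.015
grasp_force: 59.4
[ 0.5635 -0.1754  0.1409] [ 179.964     0.2155 -169.8446] [ 0.1103  5.2591 -2.1734] [ 1.5416 -0.1557  0.0224]
```

View pics/w5.png

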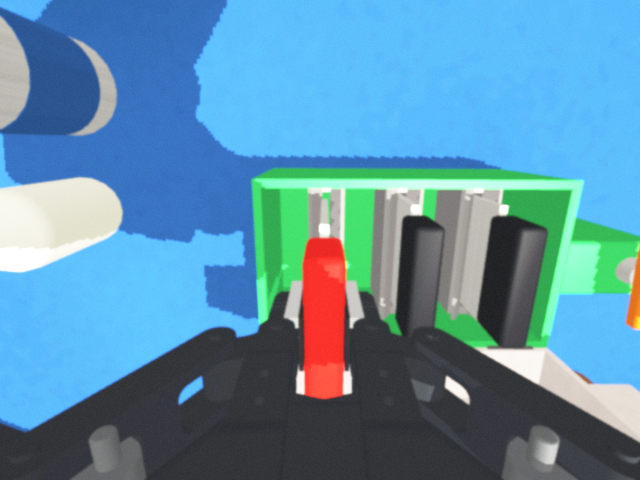

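The blade is in the guide lips at (325,230), midway between the rails, with about 5 N pushing it to +y. I'll shift it 1.2 mm that way and continue down.

```bash
python3 -m jog '[{"rotation":[0,0,0],"translation":[-0.2,1.2,0],"grip":10},{"rotation":[0,0,0],"translation":[-0.2,1.2,-3],"grip":10},{"rotation":[0,0,0],"translation":[-0.2,1.2,-6],"grip":10},{"rotation":[0,0,0],"translation":[-0.2,1.2,-10],"grip":10},{"rotation":[0,0,0],"translation":[-0.2,1.2,-14],"grip":10}]'; python3 -c "
from m import *
o=readout.get_obs(); print(o['wrist_force'],o['torque'])"
```

```text
time: 9.65
ee_pos: [0.5628, -0.1751, 0.1261]
tcp_rot: [-179.9, 0.1, -169.9]
wrist_force: [0.2, 4.6, 0.5]
opening: 0.0148
grasp_force: 59.7
[0.2026 4.6147 0.4838] [1.0451 0.1773 0.0327]
```

```bash
python3 -m jog '[{"rotation":[0,0,0],"translation":[-0.3,1.5,0],"grip":10},{"rotation":[0,0,0],"translation":[-0.3,1.5,-4],"grip":10},{"rotation":[0,0,0],"translation":[-0.3,1.5,-9],"grip":10},{"rotation":[0,0,0],"translation":[-0.3,1.5,-14],"grip":10},{"rotation":[0,0,0],"translation":[-0.3,1.5,-18],"grip":10},{"rotation":[0,0,0],"translation":[-0.3,1.5,-22],"grip":10},{"rotation":[0,0,0],"translation":[-0.3,1.5,-25],"grip":10}]'; python3 -c "
from m import *
o=readout.get_obs(); print(o['wrist_force'],o['torque'])"
```

```text
time: 10.35
ee_pos: [0.5625, -0.1738, 0.101]
tcp_rot: [-179.9, 0.1, -169.9]
wrist_force: [-0.2, 0.7, -1.8]
opening: 0.0149
grasp_force: 59.3
[-0.2469  0.7391 -1.8367] [ 0.0507  0.0145 -0.0268]
```

```bash
python3 -m jog '[{"rotation":[0,0,0],"translation":[0,0,-2.5],"grip":10},{"rotation":[0,0,0],"translation":[0,0,-4.5],"grip":10},{"rotation":[0,0,0],"translation":[0,0,-6],"grip":10},{"rotation":[0,0,0],"translation":[0,0,-7],"grip":10},{"rotation":[0,0,0],"translation":[0,0,-7],"grip":10}]'; python3 -c "
from m import *
o=readout.get_obs(); print(o['wrist_force'],o['torque'])"
```

```text
time: 10.85
ee_pos: [0.5625, -0.1737, 0.0944]
tcp_rot: [-179.9, 0.1, -169.9]
wrist_force: [-0.5, 0.3, -2.2]
opening: 0.0151
grasp_force: 59.3
[-0.4713  0.3077 -2.171 ] [-0.0204 -0.0109 -0.0719]
```

```bash
python3 -m jog '[{"rotation":[0,0,0],"translation":[0,0,-1],"grip":10},{"rotation":[0,0,0],"translation":[0,0,-2],"grip":10},{"rotation":[0,0,0],"translation":[0,0,-2],"grip":10}]'; python3 -m jog '[{"rotation":[0,0,0],"translation":[0,0,-0.5],"grip":10},{"rotation":[0,0,0],"translation":[0,0,-1],"grip":10},{"rotation":[0,0,0],"translation":[0,0,-1],"grip":10}]'
```

```text
time: 11.15
ee_pos: [0.5625, -0.1737, 0.0924]
tcp_rot: [-179.9, 0.1, -169.9]
wrist_force: [0.6, 0.4, -1.5]
opening: 0.0151
grasp_force: 59.3
time: 11.45
ee_pos: [0.5626, -0.1738, 0.0915]
tcp_rot: [-179.9, 0.1, -169.9]
wrist_force: [-0.2, 0.1, -1.7]
opening: 0.0152
grasp_force: 59.4
```

```bash
for i in 1 2; do python3 -m jog '[{"rotation":[0,0,0],"translation":[0,0,-0.7],"grip":10},{"rotation":[0,0,0],"translation":[0,0,-1.2],"grip":10},{"rotation":[0,0,0],"translation":[0,0,-1.2],"grip":10}]'|sed -n '2p;4p'; done
python3 - <<'E'
from m import *
o=readout.get_obs()
c=snap("wrist"); save(c,"w6"); P,ok,M=masks(c)
k=M["red"]&ok&inb(P,.5,.65,-.22,-.12,.09,.15); z=P[k][:,2]; print("red top",np.percentile(z,[50,90,99]))
k=ok&inb(P,.48,.65,-.2,0.0,.1,.15)&(c["p"].max(-1)<60); print("black",k.sum(),np.percentile(P[k][:,2],[50,90,99]))
E
```

```text
ee_pos: [0.5628, -0.1738, 0.0914]
wrist_force: [-0.8, 0.7, 6.1]
ee_pos: [0.563, -0.1738, 0.0914]
wrist_force: [-3.8, 1.5, 13.4]
red top [0.1211 0.1219 0.1226]
black 12933 [0.117  0.1453 0.1494]
```

Contact at TCP z = 91.4 mm, with the grip top at 121.5 mm, so the spreader is home. I'll relieve the pressure, release and rise.

```bash
python3 -m jog '[{"rotation":[0,0,0],"translation":[0,0,2],"grip":10},{"rotation":[0,0,0],"translation":[0,0,2],"grip":34},{"rotation":[0,0,0],"translation":[0,0,2],"grip":34},{"rotation":[0,0,0],"translation":[0,0,2],"grip":34},{"rotation":[0,0,0],"translation":[0,0,2],"grip":34}]'
python3 -m jog '[{"rotation":[0,0,0],"translation":[0,0,5],"grip":34},{"rotation":[0,0,0],"translation":[0,0,15],"grip":34},{"rotation":[0,0,0],"translation":[0,0,35],"grip":34},{"rotation":[0,0,0],"translation":[0,0,70],"grip":34},{"rotation":[0,0,0],"translation":[0,0,115],"grip":34},{"rotation":[0,0,0],"translation":[0,0,165],"grip":34},{"rotation":[0,0,0],"translation":[-30,0,200],"grip":34},{"rotation":[0,0,0],"translation":[-30,0,200],"grip":34},{"rotation":[0,0,0],"translation":[-30,0,200],"grip":34}]'
python3 - <<'E'
from m import *
o=readout.get_obs()
c=snap("wrist"); save(c,"w7"); P,ok,M=masks(c)
C=np.array([559.1,-122.0]);a=np.radians(10); Q=P*1000; Q=np.stack([(Q[...,0]-C[0])*np.cos(a)+(Q[...,1]-C[1])*np.sin(a),-(Q[...,0]-C[0])*np.sin(a)+(Q[...,1]-C[1])*np.cos(a),Q[...,2]],-1)
k=M["red"]&ok&inb(P,.5,.65,-.22,-.12,.09,.15); print("red",np.percentile(Q[k],[1,50,99],axis=0))
k=ok&(Q[...,0]>20)&(abs(Q[...,1])<110)&(Q[...,2]>95)&(Q[...,2]<215)&M["white"]
for z in range(100,210,10):
    j=k&(abs(Q[...,2]-z)<5); print(z,j.sum(),np.percentile(Q[j][:,0],[2,50,98]) if j.any() else '')
E
```

```text
time: 12.6
ee_pos: [0.5625, -0.1737, 0.0908]
tcp_rot: [-179.9, 0.1, -169.9]
wrist_force: [1.4, -0.1, 0.7]
opening: 0.034
grasp_force: 0.0
time: 13.5
ee_pos: [0.5327, -0.1739, 0.2929]
tcp_rot: [-179.8, 0.3, -169.9]
wrist_force: [1.5, 0.5, -0.7]
opening: 0.0338
grasp_force: 0.0
red [[-34.8661 -57.1474 101.3779]
 [ -5.4665 -49.5883 121.2164]
 [ 31.1328 -43.4019 122.9352]]
100 702 [56.2377 91.0831 92.1823]
110 609 [55.6163 91.0273 91.9693]
120 600 [55.8332 90.8555 91.7931]
130 595 [54.6774 90.5133 91.458 ]
140 359 [54.255  89.9378 91.0478]
150 155 [53.9798 54.815  67.5361]
160 208 [53.9612 54.827  62.7348]
170 70 [53.8033 55.1777 60.1438]
180 49 [53.4235 54.1953 57.2307]
190 31 [53.327  53.8933 55.3177]
200 4193 [53.1787 73.6867 92.5673]
```

View pics/w7.png

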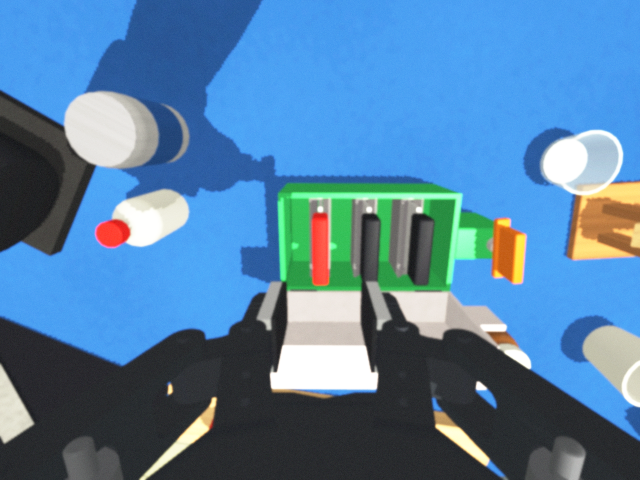

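The red spreader sits in its slot at (320,248), level with the spares, and the lid stands upright. Now I'll close the fingers and go behind the lid.

```bash
python3 -m jog '[{"rotation":[0,0,0],"translation":[0,0,0],"grip":0},{"rotation":[0,0,0],"translation":[40,21,0],"grip":0},{"rotation":[0,0,0],"translation":[80,41,0],"grip":0},{"rotation":[0,0,0],"translation":[120,62,0],"grip":0},{"rotation":[0,0,0],"translation":[140,72,0],"grip":0},{"rotation":[0,0,0],"translation":[140,72,0],"grip":0},{"rotation":[0,0,0],"translation":[140,72,-20],"grip":0},{"rotation":[0,0,0],"translation":[140,72,-50],"grip":0},{"rotation":[0,0,0],"translation":[140,72,-80],"grip":0},{"rotation":[0,0,0],"translation":[140,72,-105],"grip":0},{"rotation":[0,0,0],"translation":[140,72,-111],"grip":0},{"rotation":[0,0,0],"translation":[140,72,-111],"grip":0}]'
```

```text
time: 14.75
ee_pos: [0.6716, -0.1019, 0.1791]
tcp_rot: [-180.0, -0.0, -169.9]
wrist_force: [0.5, -0.9, 1.1]
opening: 0.0
grasp_force: 0.0
```

```bash
python3 -m jog '[{"rotation":[0,0,0],"translation":[-9.9,-1.7,3],"grip":0},{"rotation":[0,0,0],"translation":[-19.7,-3.5,6],"grip":0},{"rotation":[0,0,0],"translation":[-33,-5.8,8],"grip":0},{"rotation":[0,0,0],"translation":[-45.3,-8,9],"grip":0},{"rotation":[0,0,0],"translation":[-58,-10.3,9],"grip":0},{"rotation":[0,0,0],"translation":[-71,-12.5,6.5],"grip":0},{"rotation":[0,0,0],"translation":[-82.7,-14.6,3],"grip":0},{"rotation":[0,0,0],"translation":[-94.6,-16.7,-3],"grip":0},{"rotation":[0,0,0],"translation":[-105,-18.5,-9.5],"grip":0},{"rotation":[0,0,0],"translation":[-114.3,-20.2,-18],"grip":0},{"rotation":[0,0,0],"translation":[-123,-21.8,-27],"grip":0},{"rotation":[0,0,0],"translation":[-123,-21.8,-27],"grip":0}]'
python3 - <<'E'
from m import *
c=snap("wrist"); save(c,"w8")
E
```

```text
time: 15.95
ee_pos: [0.5483, -0.1239, 0.1541]
tcp_rot: [-179.9, 0.2, -169.9]
wrist_force: [0.1, 0.3, -0.1]
opening: -0.0002
grasp_force: 0.0
```

View pics/w8.png

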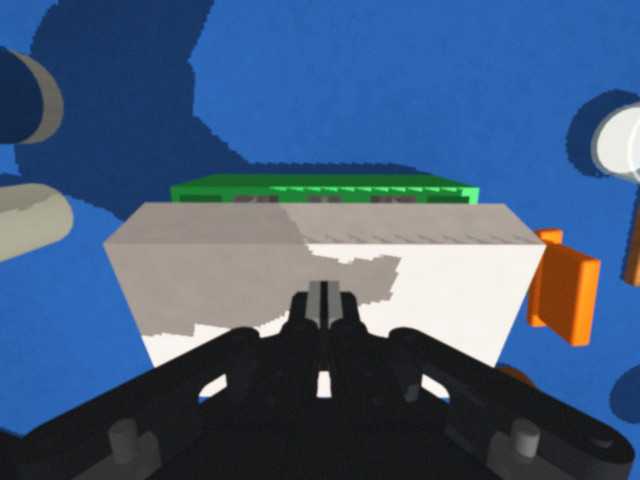

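The lid (330,240) is nearly shut. I'll finish the arc with a gentle press.

```bash
python3 -m jog '[{"rotation":[0,0,0],"translation":[-4,-0.7,-5],"grip":0},{"rotation":[0,0,0],"translation":[-7.4,-1.3,-10],"grip":0},{"rotation":[0,0,0],"translation":[-10.5,-1.8,-15],"grip":0},{"rotation":[0,0,0],"translation":[-13.3,-2.3,-19],"grip":0},{"rotation":[0,0,0],"translation":[-14,-2.5,-22],"grip":0},{"rotation":[0,0,0],"translation":[-14,-2.5,-24],"grip":0},{"rotation":[0,0,0],"translation":[-14,-2.5,-24],"grip":0}]'
python3 -m jog '[{"rotation":[0,0,0],"translation":[0,0,-1],"grip":0},{"rotation":[0,0,0],"translation":[0,0,-1],"grip":0}]'
```

```text
time: 16.7
ee_pos: [0.5352, -0.126, 0.13]
tcp_rot: [-179.9, 0.1, -169.9]
wrist_force: [-5.4, -0.3, 10.7]
opening: -0.0003
grasp_force: 5.0
time: 16.9
ee_pos: [0.5352, -0.1261, 0.1299]
tcp_rot: [-179.9, 0.2, -169.9]
wrist_force: [-8.5, 1.8, 16.4]
opening: 0.0001
grasp_force: 8.0
```

```bash
python3 -m jog '[{"rotation":[0,0,0],"translation":[0,0,15],"grip":0},{"rotation":[0,0,0],"translation":[0,0,60],"grip":30},{"rotation":[0,0,0],"translation":[0,20,100],"grip":30},{"rotation":[0,0,0],"translation":[0,65,110],"grip":30},{"rotation":[0,0,0],"translation":[0,110,110],"grip":30},{"rotation":[0,0,0],"translation":[0,139,110],"grip":30},{"rotation":[0,0,0],"translation":[0,139,110],"grip":30},{"rotation":[0,0,0],"translation":[0,139,110],"grip":30}]'
python3 - <<'E'
from m import *
o=readout.get_obs(); print(o["q"])
c=snap("wrist"); save(c,"w9"); P,ok,M=masks(c)
g=P[ok&inb(P,.45,.62,-.05,.08,.133,.145)&M["orange"]]; print("fin",g.mean(0),rect(g))
g=P[ok&inb(P,.45,.62,-.05,.08,.096,.112)&M["orange"]]; print("wing",rect(g))
g=P[ok&inb(P,.45,.7,-.3,.03,.11,.15)&M["white"]]; print("lid",np.percentile(g[:,2],[5,50,95]))
E
```

```text
time: 17.7
ee_pos: [0.5357, 0.0135, 0.2383]
tcp_rot: [-179.9, 0.1, -169.8]
wrist_force: [0.1, -0.5, -0.7]
opening: 0.0299
grasp_force: 0.0
[ 1.474   3.0314  8.8058 95.6256 -0.0658 -8.7398]
fin [0.5242 0.0101 0.1371] (array([535.1,  14.1]), array([48.6,  9.7]), 15.4, 327)
wing (array([535.1,  14. ]), array([62.1, 12.8]), 15.0, 94)
lid [0.1283 0.1294 0.1305]
```

View pics/w9.png

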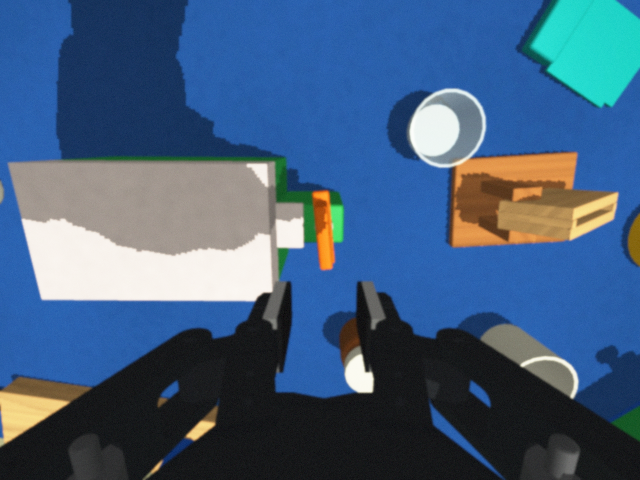

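The lid is shut with its tab at (290,225). The fin at (323,230) is turned about 5° off the case's x axis. Now I'll go down onto the fin and grip it.

```bash
python3 -m jog '[{"rotation":[0,0,5.2],"translation":[-0.6,0.6,-20],"grip":30},{"rotation":[0,0,5.2],"translation":[-0.6,0.6,-60],"grip":30},{"rotation":[0,0,5.2],"translation":[-0.6,0.6,-90],"grip":30},{"rotation":[0,0,5.2],"translation":[-0.6,0.6,-110],"grip":30},{"rotation":[0,0,5.2],"translation":[-0.6,0.6,-120],"grip":30},{"rotation":[0,0,5.2],"translation":[-0.6,0.6,-126],"grip":30},{"rotation":[0,0,5.2],"translation":[-0.6,0.6,-126],"grip":30},{"rotation":[0,0,5.2],"translation":[-0.6,0.6,-126],"grip":5},{"rotation":[0,0,5.2],"translation":[-0.6,0.6,-126],"grip":5},{"rotation":[0,0,5.2],"translation":[-0.6,0.6,-126],"grip":5},{"rotation":[0,0,5.2],"translation":[-0.6,0.6,-126],"grip":5},{"rotation":[0,0,5.2],"translation":[-0.6,0.6,-126],"grip":5}]' 50
```

```text
time: 18.95
ee_pos: [0.5356, 0.0132, 0.1134]
tcp_rot: [-179.8, 0.2, -164.7]
wrist_force: [-0.7, -3.4, 6.4]
opening: 0.0089
grasp_force: 52.3
```

```bash
python3 -m jog '[{"rotation":[0,0,4],"translation":[0,0,0],"grip":5},{"rotation":[0,0,11],"translation":[0,0,0],"grip":5},{"rotation":[0,0,18],"translation":[0,0,0],"grip":5},{"rotation":[0,0,25],"translation":[0,0,0],"grip":5},{"rotation":[0,0,32],"translation":[0,0,0],"grip":5},{"rotation":[0,0,39],"translation":[0,0,0],"grip":5},{"rotation":[0,0,46],"translation":[0,0,0],"grip":5},{"rotation":[0,0,53],"translation":[0,0,0],"grip":5},{"rotation":[0,0,60],"translation":[0,0,0],"grip":5},{"rotation":[0,0,67],"translation":[0,0,0],"grip":5},{"rotation":[0,0,74],"translation":[0,0,0],"grip":5},{"rotation":[0,0,79],"translation":[0,0,0],"grip":5},{"rotation":[0,0,82],"translation":[0,0,0],"grip":5},{"rotation":[0,0,82],"translation":[0,0,0],"grip":5}]'; python3 -c "
from m import *
o=readout.get_obs(); print(o['torque'],o['wrist_force'])"
python3 -m jog '[{"rotation":[0,0,2],"translation":[0,0,0],"grip":5},{"rotation":[0,0,3.5],"translation":[0,0,0],"grip":5},{"rotation":[0,0,4.5],"translation":[0,0,0],"grip":5},{"rotation":[0,0,4.5],"translation":[0,0,0],"grip":5}]'; python3 -c "
from m import *
o=readout.get_obs(); print(o['torque'],o['wrist_force'])"
```

```text
time: 20.35
ee_pos: [0.5353, 0.0133, 0.1134]
tcp_rot: [-179.8, 0.1, -82.6]
wrist_force: [-1.8, -4.0, 7.3]
opening: 0.0089
grasp_force: 52.4
[-0.6303  0.4643  0.0738] [-1.7553 -3.9547  7.2704]
time: 20.75
ee_pos: [0.5353, 0.0133, 0.1134]
tcp_rot: [-179.8, 0.1, -78.2]
wrist_force: [-0.8, -2.6, 7.6]
opening: 0.0087
grasp_force: 53.8
[-0.5167  0.4373 -0.7375] [-0.8219 -2.5954  7.5535]
```

```bash
python3 -m jog '[{"rotation":[0,0,0],"translation":[0,0,0],"grip":30},{"rotation":[0,0,0],"translation":[0,0,0],"grip":30},{"rotation":[0,0,0],"translation":[0,0,0],"grip":30},{"rotation":[0,0,0],"translation":[0,0,0],"grip":30},{"rotation":[0,0,0],"translation":[0,0,15],"grip":30},{"rotation":[0,0,0],"translation":[0,0,50],"grip":30},{"rotation":[0,0,0],"translation":[0,0,95],"grip":30},{"rotation":[0,0,0],"translation":[-40,0,140],"grip":30},{"rotation":[0,0,0],"translation":[-90,0,160],"grip":30},{"rotation":[0,0,0],"translation":[-120,0,160],"grip":30},{"rotation":[0,0,0],"translation":[-120,0,160],"grip":30},{"rotation":[0,0,0],"translation":[-120,0,160],"grip":30}]'
python3 - <<'E'
from m import *
for n in("top","wrist"):
    c=snap(n); save(c,"f_"+n); P,ok,M=masks(c)
    g=P[ok&inb(P,.45,.62,-.08,.1,.125,.145)&M["orange"]]
    if len(g)>5: print(n,"fin",rect(g))
    g=P[ok&inb(P,.45,.7,-.3,.03,.11,.15)&M["white"]]; print("lid",np.percentile(g[:,2],[5,50,95]),g[:,:2].min(0),g[:,:2].max(0))
E
```

```text
time: 21.95
ee_pos: [0.4148, 0.0136, 0.2738]
tcp_rot: [-179.7, 0.1, -78.2]
wrist_force: [0.3, -0.3, -0.2]
opening: 0.03
grasp_force: 0.0Traceback (most recent call last):
  File "<stdin>", line 6, in <module>
    return _quantile_unchecked(
        a, q, axis, out, overwrite_input, method, keepdims, weights)
    return _ureduce(a,
                    func=_quantile_ureduce_func,
    ...<5 lines>...
                    overwrite_input=overwrite_input,
                    method=method)
    r = func(a, **kwargs)
    result = _quantile(arr,
                       quantiles=q,
    ...<2 lines>...
                       out=out,
                       weights=wgt)
    slices_having_nans = np.isnan(arr[-1, ...])
                                  ~~~^^^^^^^^^
IndexError: index -1 is out of bounds for axis 0 with size 0
```

View pics/f_top.png

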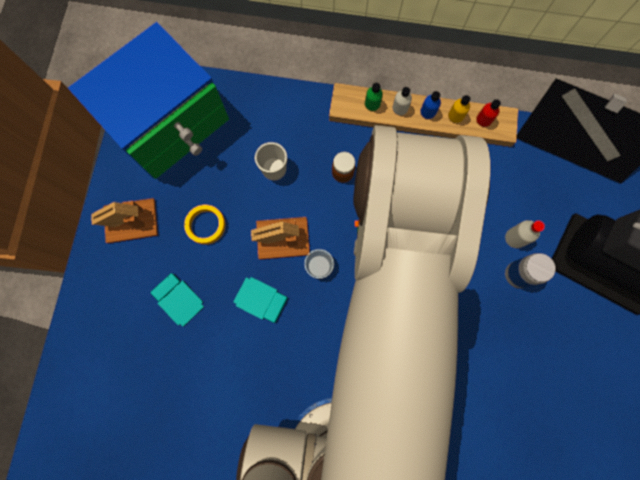

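The arm hides the case in the top view; the bystanders stand unmoved. I'll check with the other cameras (one picture left).

```bash
python3 - <<'E'
from m import *
for n in("wrist","scene"):
    c=snap(n); save(c,"g_"+n); P,ok,M=masks(c)
    for nm,m,b in(("fin","orange",(.45,.62,-.08,.1,.132,.145)),("wing","orange",(.45,.62,-.1,.1,.09,.111)),("lid","white",(.45,.7,-.3,.03,.11,.15))):
        g=P[ok&inb(P,*b)&M[m]]
        if len(g)>5: print(n,nm,rect(g),np.percentile(g[:,2],[5,50,95]))
E
python3 -c "
import cv2
a=cv2.imread('pics/g_wrist.png');b=cv2.imread('pics/g_scene.png')[200:380,180:420]
cv2.imwrite('pics/g.png',cv2.hconcat([cv2.resize(a,(400,300)),cv2.resize(b,(400,300))]))"
```

```text
wrist fin (array([535.1,  13. ]), array([ 9.3, 47.6]), 9.1, 213) [0.1322 0.1357 0.1377]
wrist wing (array([535.2,  13.5]), array([13. , 61.5]), 9.5, 392) [0.1029 0.1053 0.1103]
wrist lid (array([552.7, -80.1]), array([111. , 107.4]), 9.9, 20896) [0.1281 0.1294 0.1306]
scene lid (array([ 558.2, -120.5]), array([114.4, 192.2]), 9.7, 2618) [0.1258 0.129  0.1323]
```

View pics/g.png

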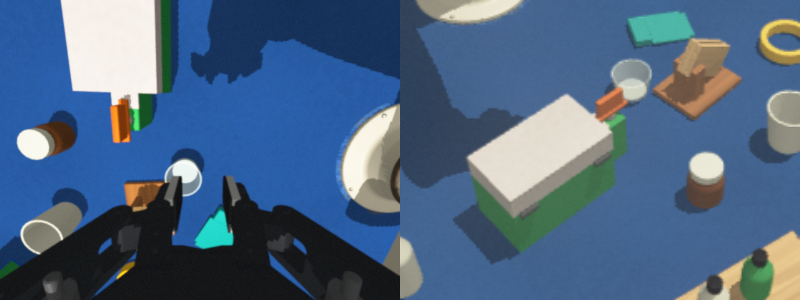

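The lid is flat at 129 to 130 mm. The wing at (120,120) lies across the tab, with the fin about 89.5° from the case's x axis, at its stop.

```bash
python3 -c "
from workcell import bot
print(bot.job_done())"
```

```text
the job is handed in; nothing more can be done
None
```

The red spreader is fully home in the empty slot and released, the lid is shut, and the turnbutton is turned to its stop with its wing across the tab; the job was handed in at about 22 s on the robot clock.

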